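# Square up the row of copper pots on the display stand

## Task

Take the wooden straightedge by its handle and with it push the four little lidded copper pots together, as one row, back between the cheeks of the display stand until all four stand against the felt-faced sprung bar. Press the row on against the bar with about 15 N for a second to bed it in, never with more than 22 N; then draw the straightedge back and stand it upright on the counter in front of the stand, right out of it, and let go. Keep the pots upright, do not touch pots or stand with the gripper and leave everything else on the counter where it is.

Things in the scene. Friction and masses are not known exactly. Their poses are not given: they have to be found in the camera images.
- straightedge_grip (a point): Middle of the straightedge's dark wooden handle, 84 mm above its underside. Axes: x ahead (to the pushing face), y along the straightedge, z up. The handle is 24 mm thick (x), 50 mm wide (y), from 36 to 112 mm above the underside: grasp it across its 24 mm. The pushing face lies 22 mm ahead (+x) of this point.
- straightedge: The same wooden straightedge, 250 g, standing on the counter; origin on its underside, 12 mm ahead (+x) of the handle's middle, 10 mm behind the flat upright pushing face; same axes. The pale blade is 230 mm long (y), 36 mm high, 20 mm thick; a foot 8 mm high and 150 mm long reaches back to x = -46 mm and drags unless held some 5 mm clear.
- stand: Low wooden stand, fixed, open towards the robot. Origin at counter level under the middle of the bar's front face at rest; x points into the stand (the way to push), y along the bar, z up. Two cheeks, 30 mm high, 10 mm thick, have inner faces at y = -125 and +125 mm and run from x = -75 to +50 mm; a back wall 56 mm high stands behind the bar.
- bar_face (a point): Middle of the felt front face of the stand's sprung bar, 18 mm above the counter; axes as the stand's. The bar is 244 mm long (y), its face spans 4 to 32 mm above the counter; it moves with the bar.
- bar: The stand's stiffly sprung bar; origin as the stand's while at rest, same axes. It slides along x, gives from 3 N on, then 6 N more per millimetre (2 mm at 15 N), and springs back when let go. That is too little to see: press by force. Sliding the four pots takes 1 to 5 N besides, and more if the blade also rubs down on them: press level.
- pot0_mid (a point): One of four alike lidded copper pots, loose on the counter in the stand's mouth, side by side: a cylinder 48 mm across, 40 mm high, its domed lid and knob up to 53 mm; 60 to 130 g. This point is on its axis, 20 mm above its underside; z up. Against the bar it lies 24 mm before the bar's face.
- pot1_mid (a point): One of four alike lidded copper pots, loose on the counter in the stand's mouth, side by side: a cylinder 48 mm across, 40 mm high, its domed lid and knob up to 53 mm; 60 to 130 g. This point is on its axis, 20 mm above its underside; z up. Against the bar it lies 24 mm before the bar's face.
- pot2_mid (a point): One of four alike lidded copper pots, loose on the counter in the stand's mouth, side by side: a cylinder 48 mm across, 40 mm high, its domed lid and knob up to 53 mm; 60 to 130 g. This point is on its axis, 20 mm above its underside; z up. Against the bar it lies 24 mm before the bar's face.
- pot3_mid (a point): One of four alike lidded copper pots, loose on the counter in the stand's mouth, side by side: a cylinder 48 mm across, 40 mm high, its domed lid and knob up to 53 mm; 60 to 130 g. This point is on its axis, 20 mm above its underside; z up. Against the bar it lies 24 mm before the bar's face.
- pot0: The body of that pot; origin at the centre of its underside, z up.
- pot1: The body of that pot; origin at the centre of its underside, z up.
- pot2: The body of that pot; origin at the centre of its underside, z up.
- pot3: The body of that pot; origin at the centre of its underside, z up.
- coffee_pot: Bystander: copper coffee pot with a dark handle, to be left alone; origin at the centre of its underside.
- tea_glass: Bystander: amber tea glass, to be left alone; origin at the centre of its underside.
- saucers: Bystander: pile of saucers, to be left alone; origin at the centre of its underside.
- mortar: Bystander: brass mortar, to be left alone; origin at the centre of its underside.
- sugar_bowl: Bystander: footed brass sugar bowl, to be left alone; origin at the centre of its underside.
Not all that is in view belongs to the job. Leave any blue or purple look-alike of the pot0 alone. What is shaped like the straightedge but blue is not meant.

How it is judged:
By the outcome, as a careful person would: the job done as asked, in the order asked, and still so for the second after the job is handed in, with the robot touching nothing.
It also fails if it takes over 69 s, if anything falls off the work surface, if the arm or the gripper's body presses on something with over 40 N, if the wrist force passes 120 N, or if a joint passes its speed limit or range.

## Robot

A 6-joint arm with a two-finger parallel gripper is mounted at the origin on the work surface. World frame = base frame: x ahead of the robot, y to its left, z up, the work surface at z = 0. Lengths are in m, angles in rad, forces in N, time in s.
With the tool pointing down it reaches from about 0.35 to 0.975 m from the base axis. Payload 4.9 kg.
Tool frame: the origin (TCP) lies where the fingers leave the gripper's body, on its centre line; the fingertips stand 73 mm ahead of it and the grasp point (between the pads) lies 54 mm ahead of it; z points along the fingers, y is the direction in which the jaws open and shut (so a half turn about z gives the same grasp; the last joint's range is limited). The gripper opens to 85 mm and grips with 20 to 120 N. Pads are 22 mm wide; open, the fingers measure 114 mm over their backs; the gripper's body (76 mm by 85 mm) begins 54 mm behind the grasp point. The pads swing forward as they close: fully open they stand 13 mm farther back than shut.
Start: joints at [-1.284, 0.053, 1.613, -0, 1.476, -0.119], TCP at [0.247, -0.574, 0.304] pointing down, gripper open.
Joint ranges: [-3.01, 3.01], [-1.01, 2.22], [0.06, 2.58], [-1.02, 4.17], [0.09, 2.62], [-3.14, 3.14]. Speed limits (rad/s): [2.57, 2.57, 3.14, 3.14, 3.14, 3.14].

## Interface

Orientations are given as a rotation vector (axis times angle).
In Python, from station import monitor, vision, workorder gives the robot as it stands.
- The arm moves only by the tool arm_command, never from a script. Its argument "rows" is text: rows parted by semicolons, each of 6 numbers parted by spaces: the shift along the world's x, y, z in mm, then the turn, a rotation vector about the world's x, y, z in degrees. In form: tx ty tz wx wy wz; .... A call has 1 to 12 rows; each row is the pose to reach, as a shift and turn from the pose measured when the call began; what a row does not reach only later rows make up. A row lasts 1/8 s, in which the tool goes at most 62.5 mm and 10.7 degrees, less where a joint would pass 70% of its speed; a pose out of reach is approached as far as the arm can. A call with a gripper value outside its range is refused whole. "jaw" is the opening, from 0 (shut) to 1 (fully open), set as the call begins (left out, the last holds). The fingers move at their own pace and stop on an object; "squeeze" is the grip in N (left out, the last holds). Time passes only in rows, so rows that repeat a pose let the fingers close. It gives the time, the measured TCP pose, the force and the opening at its end, in the units of the state.
- monitor.get_obs(): the state, without advancing time (a new reading comes with each control period).
- vision.get_image(name): name is "scene" or "top" or "wrist"; returns a dict with "frame" (400x640x3 uint8, red, green, blue), "vfov" (degrees; the focal length in pixels is half the picture's height over the tangent of half this angle, whatever the lens; pixels are square), "cx", "cy" (the principal point, pixels), "distortion" ([k1, k2, p1, p2, k3] as OpenCV has them; the pictures are not rectified), "R" (3x3) and "t" (3): a world point X has camera coordinates R X + t; the wrist camera has in their place "T_tool_cam" (4x4, takes a point from camera to tool coordinates, whose origin is the TCP and whose axes are the flange's). Camera axes: x right, y down, z forward; pixel columns grow to the right and rows downward; lengths in m; the calibration is good to about 2 mm. A picture is of the moment at which its call begins: read the wrist's pose just before it. There is no depth.
- workorder.finish_job(): hands the job in, once; it reports no verdict.
The state is a dict: "t": time; "q": joint angles; "dq": joint speeds; "effort": joint torques, N m; "tool_pos": TCP position; "tool_rot": TCP orientation; "contact_force": force on the tool from outside, world axes, zero at the start; "wrist_torque": the same for the moment, N m; "opening": finger opening in m.
Only numpy, scipy, OpenCV 4.12 (cv2) and the standard library are available. Lean on these libraries where they do the work, as an engineer would, in place of code of your own. Each camera call takes 0.05 s, during which the arm holds its last target. There are 200 camera calls.

## Working session

There is one attempt and no reset: what is moved stays moved. The work goes in short steps, Python scripts to look and compute and a tool call to move; the robot and the scene stay as the last step left them, time stands still between calls to the robot, and variables do not carry over. Pictures are saved under pics/ and viewed, about 8 in all and at most 12, crops included, and the job is handed in when it is done.

Besides the shell and the picture viewer there is one more tool, called after "Request:" as name(argument=value, ...) on one line, values as JSON. arm_command: Moves the arm, as the interface text tells. Its arguments: {"type":"object","properties":{"rows":{"type":"string"},"jaw":{"type":"number"},"squeeze":{"type":"number"}},"required":["rows"]}

```bash
mkdir -p pics; cat > h.py <<'E'
import numpy as np, cv2
from station import monitor, vision, workorder
from scipy.spatial.transform import Rotation as Ro
def K(d):
    h,w=d["frame"].shape[:2]; f=h/2/np.tan(np.radians(d["vfov"])/2)
    return np.array([[f,0,d["cx"]],[0,f,d["cy"]],[0,0,1]])
def cam(name):
    o=monitor.get_obs(); d=vision.get_image(name)
    if "R" in d: R=np.array(d["R"]);t=np.array(d["t"])
    else:
        T=np.eye(4);r=np.array(o["tool_rot"]);T[:3,:3]=Ro.from_rotvec(r).as_matrix() if r.size==3 else r
        T[:3,3]=o["tool_pos"];M=np.linalg.inv(T@np.array(d["T_tool_cam"]));R=M[:3,:3];t=M[:3,3]
    return dict(img=np.array(d["frame"]),K=K(d),D=np.array(d["distortion"],float),R=R,t=t)
def ray(c,px,z):
    p=cv2.undistortPoints(np.array(px,float).reshape(-1,1,2),c["K"],c["D"]).reshape(-1,2)
    v=np.c_[p,np.ones(len(p))]@c["R"]; o=-c["R"].T@c["t"]
    return o+v*((z-o[2])/v[:,2])[:,None]
def proj(c,X):
    return cv2.projectPoints(np.array(X,float).reshape(-1,3),cv2.Rodrigues(c["R"])[0],c["t"],c["K"],c["D"])[0].reshape(-1,2)
def save(c,n): cv2.imwrite("pics/"+n,c["img"][:,:,::-1])
def dump(name,fn):
    import pickle; c=cam(name); pickle.dump(c,open(fn+".pkl","wb")); save(c,fn+".png"); return c
def load(fn):
    import pickle; return pickle.load(open(fn+".pkl","rb"))
E
python3 - <<'E'
from h import *
print(monitor.get_obs())
for n in ("scene","top"): 
    c=dump(n,n+"0"); save(c,n+"0.png"); print(n,-c["R"].T@c["t"])
E
```

```text
{'t': 0.0, 'q': array([-1.28401707e+00,  5.33327776e-02,  1.61428168e+00,  7.22065007e-06,
        1.47601494e+00, -1.18999591e-01]), 'dq': array([ 0.00024947, -0.00023278,  0.00121031,  0.00057372, -0.00108909,
        0.00139093]), 'effort': array([-7.67516849e-04, -3.93677866e+01, -3.70175850e+01, -5.99715077e-05,
        7.10883178e-03, -4.07617875e-06]), 'tool_pos': array([ 0.24657581, -0.57378761,  0.30268516]), 'tool_rot': array([-3.07516537e+00, -6.32621801e-01,  2.56659289e-04]), 'contact_force': array([ 0.76536918, -0.00667548, -0.27309824]), 'wrist_torque': array([-0.00504857,  0.07349924, -0.00714831]), 'opening': 0.08541920429805555}
scene [ 1.44546715 -0.4538378   0.72249614]
top [0.26045588 0.01590948 1.37137073]
```

View pics/top0.png

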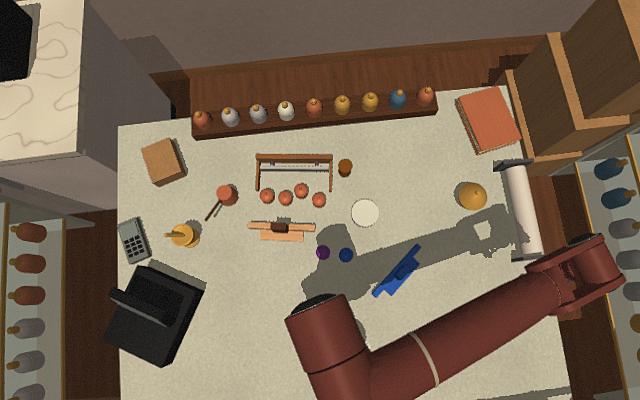

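View pics/scene0.png

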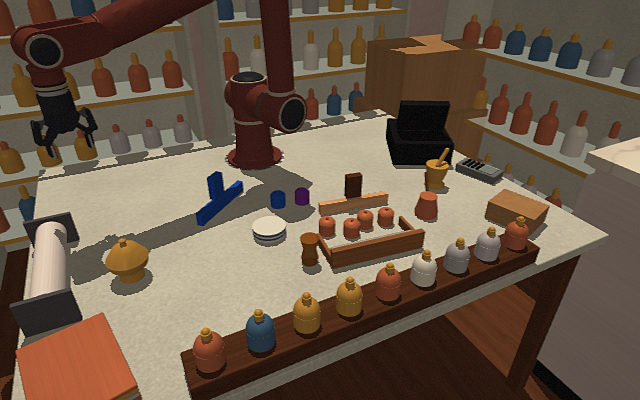

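The red/pale-wood straightedge is at top (282,229), with its blue look-alike at (400,270). The copper pots are at (267,196), (286,198), (301,190) and (319,200). Blue and purple look-alikes are at (346,255) and (323,253), and the coffee pot at (227,195) is a bystander. I choose the wooden straightedge and the four pots in the stand's mouth.

```bash
python3 - <<'E'
from h import *
c=load("top0")
for n,p,z in [("bladeL",(248,224),.036),("bladeR",(315,229),.036),("handle",(280,227),.112),("footL",(261,236),.008),("footR",(303,241),.008),
 ("p0",(267,195),.04),("p1",(286,198),.04),("p2",(301,190),.04),("p3",(319,200),.04),("cheekL front",(258,190),.03),("cheekR front",(331,190),.03),("backL",(257,155),.056),("backR",(332,154),.056)]:
    print(n,ray(c,[p],z)[0].round(4))
im=c["img"][140:255,210:370]; cv2.imwrite("pics/crop0.png",cv2.resize(im[:,:,::-1],None,fx=5,fy=5,interpolation=cv2.INTER_CUBIC))
E
```

```text
bladeL [0.5091 0.2699 0.036 ]
bladeR [0.4664 0.0427 0.036 ]
handle [0.4737 0.1529 0.112 ]
footL [0.4671 0.2329 0.008 ]
footR [0.4335 0.0891 0.008 ]
p0 [0.6029 0.196  0.04  ]
p1 [0.5848 0.1312 0.04  ]
p2 [0.6074 0.0768 0.04  ]
p3 [0.5649 0.0183 0.04  ]
cheekL front [0.6271 0.2275 0.03  ]
cheekR front [ 0.5982 -0.0272  0.03  ]
backL [0.747  0.2176 0.056 ]
backR [ 0.7206 -0.0446  0.056 ]
```

View pics/crop0.png

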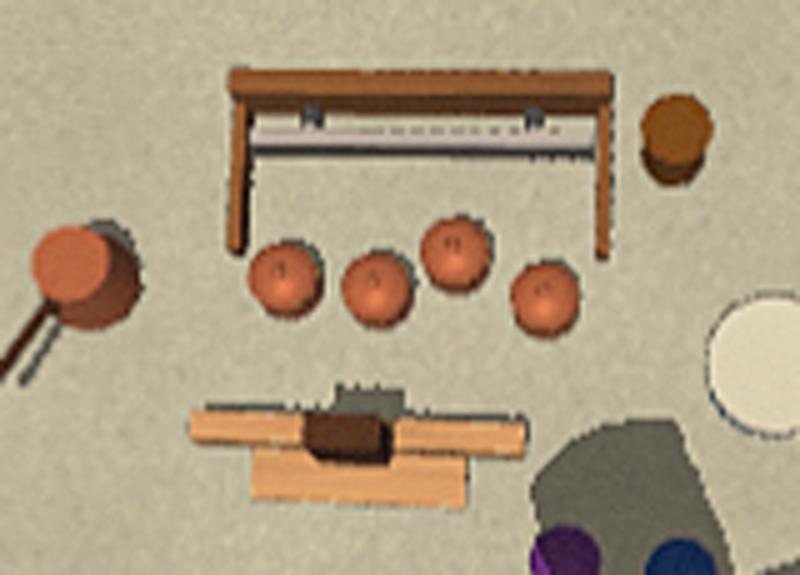

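Request:
arm_command(rows="18 60 0 0 0 4; 36 120 0 0 0 9; 54 180 0 0 0 13; 72 240 0 0 0 18; 90 300 0 0 0 23; 108 360 0 0 0 28; 126 420 0 0 0 32; 142 475 0 0 0 37; 160 530 0 0 0 42; 175 580 0 0 0 47; 190 630 0 0 0 52; 200 680 0 0 0 56")

```text
t: 1.6
tool_pos: [0.4466, 0.108, 0.3024]
tool_rot: [-2.416, -2.006, 0.002]
contact_force: [0.0, 0.2, 0.1]
opening: 0.0851
```

Request:
arm_command(rows="10 30 0 0 0 0; 10 30 0 0 0 0; 10 30 0 0 0 0")

```text
t: 1.98
tool_pos: [0.4563, 0.1376, 0.3019]
tool_rot: [-2.416, -2.006, 0.004]
contact_force: [-0.6, -0.2, -0.5]
opening: 0.0854
```

```bash
python3 - <<'E'
from h import *
c=dump("wrist","w1"); d=monitor.get_obs(); print(d["t"],d["tool_pos"],d["tool_rot"],-c["R"].T@c["t"])
print(proj(c,[[.473,.155,.112],[.51,.27,.036],[.466,.043,.036],[.6,.196,.04]]))
E
```

```text
2.025 [0.45636343 0.13729178 0.30207073] [-2.4166067  -2.00477915  0.00319353] [0.46856557 0.20499833 0.37184796]
[[342.04410479 162.7101792 ]
 [357.52450137   9.73675065]
 [349.8638988  255.24245363]
 [470.10748626  78.28320323]]
```

View pics/w1.png

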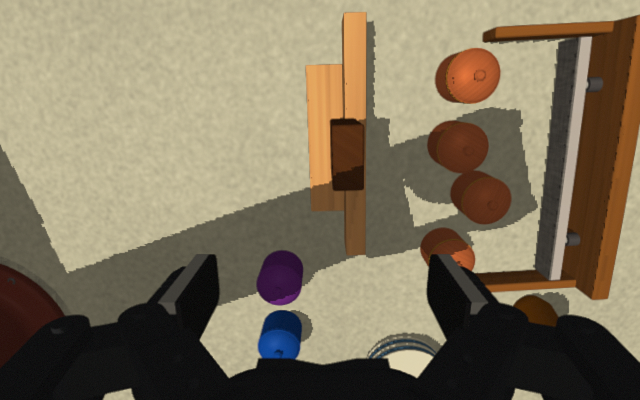

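```bash
python3 - <<'E'
from h import *
c=load("pics/w1") if 0 else load("w1"); t=load("top0")
def L(n,a,b,z,c=c):
    p=ray(c,[a,b],z); d=p[1]-p[0]; print(n,p.round(4)[:,:2].tolist(),"mid",(p.mean(0)[:2]).round(4),"len",np.linalg.norm(d).round(4),"yaw",np.degrees(np.arctan2(d[0],-d[1])).round(2))
L("blade front",(366,13),(367,255),.036);L("blade back",(343,13),(346,255),.036)
L("foot back",(306,66),(312,210),.008)
L("felt low",(559,40),(537,278),.004);L("felt top",(580,38),(549,278),.032);L("bar top back",(591,38),(559,279),.032)
L("wall",(612,20),(582,298),.056)
L("cheekfront",(485,36),(455,285),.03)
c2=lambda x,y:(210+(x-2)/5,140+(y-2)/5)
L("T blade front",c2(191,411),c2(527,422),.036,t);L("T blade back",c2(191,441),c2(526,457),.036,t)
L("T foot back",c2(252,499),c2(466,508),.008,t)
L("T bar top front",c2(250,148),c2(597,152),.032,t);L("T wall",c2(230,70),c2(612,73),.056,t);L("T wall2",c2(230,97),c2(612,97),.056,t)
L("T cheek fr",c2(235,250),c2(603,256),.03,t)
print("handle W",ray(c,[(331,120),(364,119),(348,155)],.112).round(4)); print("handle T",ray(t,[c2(343,427)],.112))
print("pots W",ray(c,[(480,75),(467,144),(489,198),(455,247)],.053).round(4)); print("pots T",ray(t,[c2(280,268),c2(376,280),c2(454,243),c2(545,288)],.053).round(4))
E
python3 - <<'E'
import cv2
im=cv2.imread("pics/w1.png")[0:300,300:640]; cv2.imwrite("pics/c1.png",cv2.resize(im,None,fx=2.35,fy=2,interpolation=cv2.INTER_CUBIC))
E
```

```text
blade front [[0.5168, 0.2661], [0.4835, 0.04]] mid [0.5002 0.1531] len 0.2285 yaw -8.37
blade back [[0.4972, 0.2697], [0.4621, 0.044]] mid [0.4797 0.1569] len 0.2284 yaw -8.85
foot back [[0.4564, 0.2352], [0.4341, 0.0898]] mid [0.4452 0.1625] len 0.1471 yaw -8.7
felt low [[0.7031, 0.2156], [0.6767, -0.0416]] mid [0.6899 0.087 ] len 0.2585 yaw -5.87
felt top [[0.7043, 0.2133], [0.6738, -0.0253]] mid [0.6891 0.094 ] len 0.2405 yaw -7.28
bar top back [[0.7144, 0.2116], [0.6847, -0.0287]] mid [0.6996 0.0915] len 0.2421 yaw -7.03
wall [[0.7146, 0.2223], [0.6936, -0.0391]] mid [0.7041 0.0916] len 0.2623 yaw -4.61
cheekfront [[0.62, 0.2297], [0.5729, -0.0158]] mid [0.5964 0.1069] len 0.2501 yaw -10.88
T blade front [[0.5169, 0.27], [0.4836, 0.0409]] mid [0.5002 0.1555] len 0.2315 yaw -8.27
T blade back [[0.496, 0.2715], [0.4596, 0.0441]] mid [0.4778 0.1578] len 0.2303 yaw -9.11
T foot back [[0.4556, 0.2373], [0.4329, 0.0898]] mid [0.4442 0.1636] len 0.1492 yaw -8.74
T bar top front [[0.7018, 0.2159], [0.6709, -0.0284]] mid [0.6864 0.0938] len 0.2463 yaw -7.21
T wall [[0.7527, 0.2222], [0.7198, -0.0445]] mid [0.7363 0.0888] len 0.2687 yaw -7.03
T wall2 [[0.7328, 0.2236], [0.7023, -0.0425]] mid [0.7175 0.0906] len 0.2678 yaw -6.55
T cheek fr [[0.6291, 0.2323], [0.5956, -0.0241]] mid [0.6123 0.1041] len 0.2586 yaw -7.43
handle W [[0.4704 0.1872 0.112 ]
 [0.4939 0.1836 0.112 ]
 [0.4783 0.1599 0.112 ]]
handle T [[0.48084844 0.15811912 0.112     ]]
pots W [[0.6035 0.1976 0.053 ]
 [0.5879 0.1401 0.053 ]
 [0.6048 0.0854 0.053 ]
 [0.5691 0.0411 0.053 ]]
pots T [[0.6065 0.1986 0.053 ]
 [0.5905 0.1335 0.053 ]
 [0.6106 0.0776 0.053 ]
 [0.5719 0.0186 0.053 ]]
```

Request:
arm_command(rows="12 10 0 0 0 1; 23 20 0 0 0 2; 23 20 -40 0 0 2; 23 20 -80 0 0 2; 23 20 -115 0 0 2; 23 20 -140 0 0 2; 23 20 -155 0 0 2; 23 20 -162 0 0 2; 23 20 -162 0 0 2")

```text
t: 3.15
tool_pos: [0.4797, 0.1573, 0.1404]
tool_rot: [-2.382, -2.047, 0.003]
contact_force: [-0.9, -0.6, 0.7]
opening: 0.0855
```

```bash
python3 - <<'E'
from h import *
c=dump("wrist","w2"); d=monitor.get_obs(); print(d["t"],d["tool_pos"],d["tool_rot"],d["contact_force"])
print(proj(c,[[.479,.157,.112]]))
E
```

```text
3.2 [0.47996363 0.15736448 0.14095754] [-2.38186127e+00 -2.04721881e+00  1.29599195e-03] [ 0.78303883 -0.54347717  0.60030871]
[[322.70143651 317.87031223]]
```

View pics/w2.png

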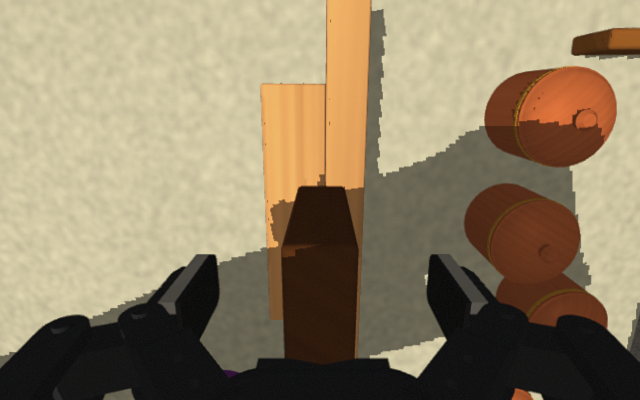

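Request:
arm_command(rows="0 0 0 0 0 0; 0 0 0 0 0 0; 0 0 0 0 0 0; 0 0 0 0 0 0; 0 0 0 0 0 0; 0 0 0 0 0 0", jaw=0, squeeze=110)

```text
t: 3.95
tool_pos: [0.4802, 0.1574, 0.1414]
tool_rot: [-2.382, -2.047, 0.001]
contact_force: [-1.9, 0.3, 2.7]
opening: 0.0231
```

Request:
arm_command(rows="0 0 2 0 0 0; 0 0 5 0 0 0; 0 0 6 0 0 0; 0 0 6 0 0 0")

```text
t: 4.45
tool_pos: [0.48, 0.1574, 0.1472]
tool_rot: [-2.382, -2.047, 0.001]
contact_force: [0.0, -0.0, -1.7]
opening: 0.0229
```

```bash
python3 - <<'E'
from h import *
for i in range(4):
    d=monitor.get_obs(); print(d["t"],d["tool_pos"],d["tool_rot"],d["contact_force"],d["wrist_torque"],d["opening"]); vision.get_image("top") if i<3 else 0
c=dump("wrist","w3")
E
```

```text
4.45 [0.48004864 0.15737471 0.14720934] [-2.38194534e+00 -2.04722494e+00  1.03878232e-03] [ 0.01063735 -0.03090454 -1.69126291] [ 0.01418656  0.00152749 -0.04359619] 0.02287101061310791
4.5 [0.48004872 0.15740079 0.14720729] [-2.38189741e+00 -2.04725010e+00  9.81959356e-04] [ 0.32843915  0.13768119 -2.3677849 ] [ 0.06368708 -0.02043611 -0.03224653] 0.02286242739478941
4.55 [0.4800508  0.15739404 0.14717791] [-2.38190812e+00 -2.04719082e+00  1.07623650e-03] [-0.17465846  0.56749678 -2.73604068] [ 0.02728802 -0.03311922 -0.002643  ] 0.022755939040561737
4.6 [0.48004939 0.1573715  0.14718014] [-2.38193782e+00 -2.04713930e+00  1.11944966e-03] [ 0.61887856  0.67703781 -2.23608081] [-0.01409367  0.00107363 -0.0003678 ] 0.02272002729434735
```

View pics/w3.png

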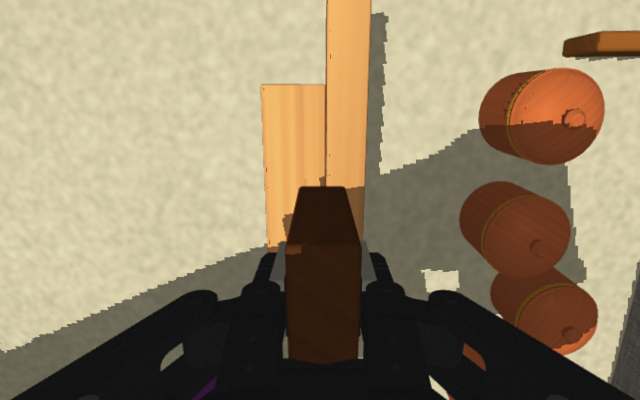

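Request:
arm_command(rows="-1 -6 0 0 0 0.5; -2 -14 0 0 0 1; -3 -22 0 0 0 1.5; -4 -30 0 0 0 1.5; -5 -36 0 0 0 1.5; 0 -37 0 0 0 1.5; 10 -38.5 0 0 0 1.5; 20 -40 0 0 0 1.5; 30 -41 0 0 0 1.5; 40 -42.5 0 0 0 1.5; 47 -43 0 0 0 1.5; 50 -43.5 0 0 0 1.5")

```text
t: 6.15
tool_pos: [0.5305, 0.1139, 0.1472]
tool_rot: [-2.355, -2.078, 0.001]
contact_force: [0.0, 0.3, -2.5]
opening: 0.023
```

```bash
python3 - <<'E'
from h import *
d=monitor.get_obs(); print(d["t"],d["tool_pos"],d["tool_rot"],d["contact_force"])
c=dump("top","top2")
c["img"]=cv2.resize(c["img"][140:255,210:370],None,fx=5,fy=5,interpolation=cv2.INTER_CUBIC); w=dump("wrist","w4")
c["img"]=np.vstack([c["img"][:310],w["img"][:290,:].repeat(1,1) if 0 else cv2.resize(w["img"],(800,500))[:290]]); save(c,"v4.png")
E
```

```text
6.15 [0.53052548 0.11386652 0.14716892] [-2.35485401e+00 -2.07815622e+00  1.23642342e-03] [ 0.03875587  0.33390307 -2.4580408 ]
```

View pics/v4.png

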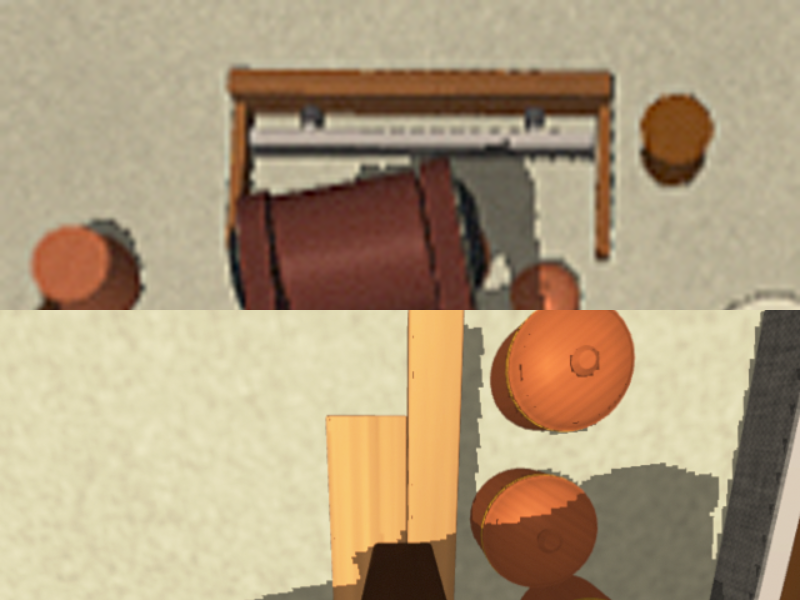

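```bash
python3 - <<'E'
from h import *
c=load("w4")
def L(n,a,b,z):
    p=ray(c,[a,b],z); d=p[1]-p[0]; print(n,p.round(4)[:,:2].tolist(),"yaw",np.degrees(np.arctan2(d[0],-d[1])).round(2))
g=cv2.cvtColor(c["img"],cv2.COLOR_RGB2HSV)
for r in (5,50,100,150,200,230): print(r,g[r,555:640:5].tolist() if r==100 else "")
L("felt low",(605.6,0),(568,232),.004);L("blade front",(371,0),(364.5,232),.042);L("blade back",(326,10),(326,180),.042);L("foot",(262,85),(269,232),.014)
cr=cv2.resize(c["img"][0:400,440:640],(500,600) if 0 else (400,600)); o=c.copy(); o["img"]=cr
E
```

```text
5 
50 
100 [[26, 49, 227], [26, 51, 224], [26, 52, 224], [26, 51, 227], [25, 51, 226], [23, 54, 216], [24, 53, 220], [24, 55, 149], [17, 35, 65], [22, 37, 75], [18, 40, 77], [19, 36, 77], [22, 39, 72], [19, 29, 71], [19, 41, 69], [18, 37, 69], [16, 38, 142]]
150 
200 
230 
felt low [[0.6999, 0.2143], [0.687, 0.0777]] yaw -5.41
blade front [[0.5649, 0.2203], [0.5518, 0.1099]] yaw -6.78
blade back [[0.5444, 0.2187], [0.5349, 0.1406]] yaw -6.93
foot [[0.5058, 0.1916], [0.4955, 0.1056]] yaw -6.87
```

```bash
python3 - <<'E'
from h import *
c=load("top0"); g=cv2.cvtColor(c["img"],cv2.COLOR_RGB2GRAY).astype(float)
def edge(n,x0,x1,r0,r1,z,sign):
    P=[]
    for x in range(x0,x1):
        d=np.diff(g[r0:r1,x])*sign; k=d.argmax(); w=np.clip(d[max(k-1,0):k+2],0,None); P.append((x,r0+max(k-1,0)+.5+(w*np.arange(len(w))).sum()/w.sum()))
    X=ray(c,P,z); 
    for _ in range(3):
        m=np.polyfit(X[:,1],X[:,0],1); e=X[:,0]-np.polyval(m,X[:,1]); X=X[abs(e)<max(2*e.std(),5e-4)]
    print(n,"yaw",-np.degrees(np.arctan(m[0])).round(2),"x at y=.0935",np.polyval(m,.0935).round(4),"rms",e.std().round(4),len(X))
edge("wall back",260,328,150,158,.056,-1)
edge("bar top front/felt",264,326,167,173,.032,-1)
edge("felt bottom",264,326,169,176,.004,1)
E
```

```text
wall back yaw -6.7 x at y=.0935 0.7387 rms 0.0004 63
bar top front/felt yaw -7.29 x at y=.0935 0.6896 rms 0.0003 58
felt bottom yaw -6.61 x at y=.0935 0.6899 rms 0.0001 52
```

Request:
arm_command(rows="5 -0.6 0 0 0 0; 10 -1.2 0 0 0 0; 15 -1.8 0 0 0 0; 20 -2.4 0 0 0 0; 25 -3 0 0 0 0; 30 -3.6 0 0 0 0; 35 -4.2 0 0 0 0; 40 -4.8 0 0 0 0; 45 -5.4 0 0 0 0; 50 -6 0 0 0 0; 55 -6.6 0 0 0 0; 60 -7.2 0 0 0 0")

```text
t: 7.75
tool_pos: [0.5906, 0.1066, 0.1471]
tool_rot: [-2.355, -2.078, 0.001]
contact_force: [-1.7, 0.0, -1.9]
opening: 0.0229
```

Request:
arm_command(rows="3 -0.4 0 0 0 0; 6 -0.7 0 0 0 0; 9 -1.1 0 0 0 0; 12 -1.4 0 0 0 0; 15 -1.8 0 0 0 0; 18 -2.2 0 0 0 0; 20 -2.4 0 0 0 0; 22 -2.6 0 0 0 0; 22 -2.6 0 0 0 0")

```text
t: 8.88
tool_pos: [0.6128, 0.104, 0.1471]
tool_rot: [-2.355, -2.078, 0.001]
contact_force: [-0.2, 0.1, -3.7]
opening: 0.0229
```

```bash
python3 - <<'E'
from h import *
d=monitor.get_obs(); print(d["t"],d["tool_pos"],d["tool_rot"],d["contact_force"],d["wrist_torque"])
c=dump("wrist","w5"); s=dump("scene","s5")
p=proj(s,[[.64,.10,.03]])[0].astype(int); print(p)
a=cv2.resize(c["img"][:330,160:],(480,330)); b=cv2.resize(s["img"][150:290,280:460],None,fx=3.2,fy=3.2,interpolation=cv2.INTER_CUBIC)
o=np.zeros((600,800,3),np.uint8); o[:150,:][:, :1]=0
b=b[:,:576]; b=cv2.resize(b,(400,311)); a=cv2.resize(a,(400,275)); 
o=np.hstack([cv2.resize(c["img"][:330,200:],(400,300)),cv2.resize(s["img"][165:285,300:460],(400,300),interpolation=cv2.INTER_CUBIC)]); c["img"]=o; save(c,"v5.png")
E
```

```text
8.875 [0.61282467 0.10395871 0.14706409] [-2.35521133e+00 -2.07833260e+00  7.01504631e-04] [-0.16792974  0.14230555 -3.71459915] [0.02878245 0.14143933 0.02505142]
[364 227]
```

View pics/v5.png

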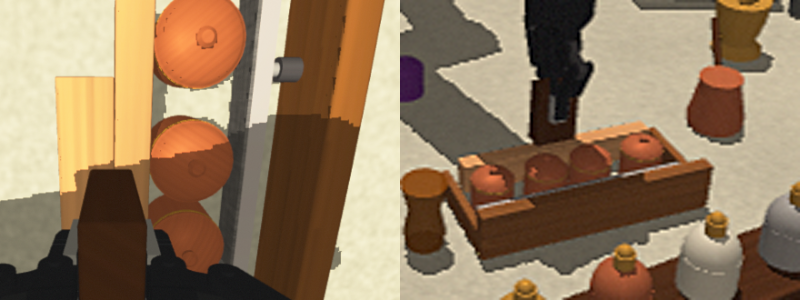

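Request:
arm_command(rows="1 -0.1 0 0 0 0; 2 -0.25 0 0 0 0; 3 -0.36 0 0 0 0; 3.5 -0.42 0 0 0 0; 3.5 -0.42 0 0 0 0")

```text
t: 9.6
tool_pos: [0.6164, 0.1035, 0.1471]
tool_rot: [-2.355, -2.078, 0.0]
contact_force: [-2.0, -0.2, -2.7]
opening: 0.0229
```

Request:
arm_command(rows="0.5 -0.06 0 0 0 0; 1 -0.12 0 0 0 0; 1 -0.12 0 0 0 0")

```text
t: 9.98
tool_pos: [0.6174, 0.1034, 0.1471]
tool_rot: [-2.355, -2.078, 0.0]
contact_force: [-2.2, 0.1, -1.5]
opening: 0.0228
```

```bash
cat > f.py <<'E'
from h import *
d=monitor.get_obs(); print(d["t"],d["tool_pos"],d["tool_rot"],d["contact_force"].round(2),d["wrist_torque"].round(3))
E
python3 f.py
```

```text
9.975 [0.61740726 0.10339625 0.14711243] [-2.35548202e+00 -2.07844216e+00  2.33437915e-04] [-2.22  0.07 -1.51] [0.034 0.405 0.002]
```

Request:
arm_command(rows="0.5 -0.06 0 0 0 0; 1 -0.12 0 0 0 0; 1 -0.12 0 0 0 0")

```text
t: 10.35
tool_pos: [0.6185, 0.1033, 0.1471]
tool_rot: [-2.356, -2.079, 0.0]
contact_force: [-1.7, 0.5, -1.8]
opening: 0.0228
```

```bash
python3 f.py
```

```text
10.35 [0.61847237 0.1032735  0.14710439] [-2.35556308e+00 -2.07850100e+00  6.78621724e-05] [-1.7   0.46 -1.79] [0.04  0.379 0.024]
```

Request:
arm_command(rows="0.5 -0.06 0 0 0 0; 1 -0.12 0 0 0 0; 1 -0.12 0 0 0 0")

```text
t: 10.72
tool_pos: [0.6195, 0.1031, 0.1471]
tool_rot: [2.356, 2.079, 0.0]
contact_force: [-1.9, 0.3, -1.9]
opening: 0.0225
```

```bash
python3 f.py
```

```text
10.725 [0.61954793 0.10314471 0.14711646] [2.35562818e+00 2.07857810e+00 1.22893122e-04] [-1.9   0.29 -1.88] [0.07  0.385 0.022]
```

Request:
arm_command(rows="0.5 -0.06 0 0 0 0; 1 -0.12 0 0 0 0; 1 -0.12 0 0 0 0")

```text
t: 11.1
tool_pos: [0.6203, 0.103, 0.1471]
tool_rot: [-2.355, -2.079, 0.001]
contact_force: [-4.0, 0.9, -0.5]
opening: 0.0229
```

```bash
python3 f.py
```

```text
11.1 [0.62028528 0.10304105 0.14710589] [-2.35486537e+00 -2.07856200e+00  1.11911075e-03] [-3.96  0.87 -0.46] [0.077 0.85  0.137]
```

Request:
arm_command(rows="0.5 -0.06 0 0 0 0; 1 -0.12 0 0 0 0; 1 -0.12 0 0 0 0")

```text
t: 11.48
tool_pos: [0.6208, 0.103, 0.147]
tool_rot: [-2.353, -2.078, 0.003]
contact_force: [-6.5, 0.5, 0.8]
opening: 0.023
```

```bash
python3 f.py
```

```text
11.475 [0.62076974 0.10298114 0.14701174] [-2.35334851 -2.07838612  0.00337727] [-6.47  0.52  0.81] [0.192 1.152 0.321]
```

```bash
cat >> f.py <<'E'
R=Ro.from_rotvec(d["tool_rot"]).as_matrix(); up=-R[:,2]; print("yaw",np.degrees(np.arctan2(R[1,1],R[0,1])).round(2),"correct wx wy deg",np.degrees(np.cross(up,[0,0,1])).round(2))
E
python3 f.py
```

```text
11.475 [0.62076974 0.10298114 0.14701174] [-2.35334851 -2.07838612  0.00337727] [-6.47  0.52  0.81] [0.192 1.152 0.321]
yaw -7.1 correct wx wy deg [ 0.   -0.16  0.  ]
```

Request:
arm_command(rows="0 0 0 0 0 0.25; 0 0 0 0 -0.15 0.5; 0 0 0 0 -0.15 0.5; 0 0 0 0 -0.15 0.5")

```text
t: 11.98
tool_pos: [0.6206, 0.103, 0.1468]
tool_rot: [-2.346, -2.089, 0.001]
contact_force: [-4.2, 1.1, -1.2]
opening: 0.0231
```

```bash
python3 f.py
```

```text
11.975 [0.62056657 0.10301156 0.14682677] [-2.34563124e+00 -2.08889721e+00  8.96684125e-04] [-4.24  1.14 -1.16] [ 0.081  0.948 -0.373]
yaw -6.63 correct wx wy deg [-0.01 -0.05  0.  ]
```

Request:
arm_command(rows="0.3 0 0 0 -0.05 -0.12; 0.6 -0.1 0 0 -0.05 -0.25; 0.6 -0.1 0.2 0 -0.05 -0.25; 0.6 -0.1 0.2 0 -0.05 -0.25")

```text
t: 12.48
tool_pos: [0.6207, 0.103, 0.1468]
tool_rot: [-2.349, -2.084, 0.002]
contact_force: [-5.6, 0.9, 0.3]
opening: 0.0225
```

```bash
python3 f.py
```

```text
12.475 [0.62073132 0.10301997 0.14679049] [-2.34926082e+00 -2.08436321e+00  1.60903831e-03] [-5.56  0.91  0.27] [ 0.136  1.192 -0.09 ]
yaw -6.84 correct wx wy deg [-0.   -0.08  0.  ]
```

Request:
arm_command(rows="0.5 -0.06 0.1 0 -0.1 0; 1 -0.12 0.2 0 -0.1 0; 1.5 -0.18 0.3 0 -0.1 0; 1.5 -0.18 0.3 0 -0.1 0")

```text
t: 12.98
tool_pos: [0.6212, 0.103, 0.1468]
tool_rot: [-2.348, -2.084, 0.004]
contact_force: [-7.6, 1.0, 1.9]
opening: 0.0228
```

```bash
python3 f.py
```

```text
12.975 [0.62120375 0.10295276 0.14680221] [-2.34789934 -2.08399828  0.00375687] [-7.58  1.    1.92] [ 0.114  1.656 -0.057]
yaw -6.82 correct wx wy deg [-0.   -0.19  0.  ]
```

Request:
arm_command(rows="0 0 0.4 0 -0.1 0; 0 0 0.8 0 -0.2 0; 0.5 0 1 0 -0.2 0; 0.8 -0.1 1 0 -0.2 0")

```text
t: 13.48
tool_pos: [0.6213, 0.1029, 0.1472]
tool_rot: [-2.348, -2.085, 0.003]
contact_force: [-6.4, 0.7, -1.7]
opening: 0.0231
```

```bash
python3 f.py
```

```text
13.475 [0.62126187 0.10292567 0.14718557] [-2.34812492 -2.08452039  0.00267718] [-6.41  0.69 -1.74] [ 0.141  1.388 -0.14 ]
yaw -6.81 correct wx wy deg [-0.01 -0.14  0.  ]
```

Request:
arm_command(rows="0.6 -0.06 0.1 0 -0.1 -0.03; 1.2 -0.14 0.2 0 -0.2 -0.05; 1.8 -0.2 0.3 0 -0.25 -0.05; 2 -0.24 0.4 0 -0.25 -0.05")

```text
t: 13.98
tool_pos: [0.6217, 0.1029, 0.1469]
tool_rot: [-2.348, -2.083, 0.004]
contact_force: [-8.9, 0.3, 0.3]
opening: 0.0229
```

```bash
python3 f.py
```

```text
13.975 [0.62170064 0.10288961 0.14692069] [-2.34798199 -2.08322567  0.00382278] [-8.85  0.35  0.32] [ 0.241  2.041 -0.128]
yaw -6.84 correct wx wy deg [-0.02 -0.21  0.  ]
```

Request:
arm_command(rows="0.8 -0.1 0.2 0 -0.1 0; 1.6 -0.2 0.4 0 -0.2 -0.05; 2.4 -0.3 0.6 0 -0.3 -0.05; 3 -0.35 0.7 0 -0.35 -0.05")

```text
t: 14.48
tool_pos: [0.6224, 0.1029, 0.147]
tool_rot: [-2.347, -2.082, 0.006]
contact_force: [-13.1, 1.8, 3.0]
opening: 0.0228
```

```bash
python3 f.py
```

```text
14.475 [0.62239634 0.10287513 0.14699432] [-2.34711425 -2.0818109   0.00587264] [-13.14   1.82   3.01] [ 0.244  2.715 -0.024]
yaw -6.86 correct wx wy deg [-0.04 -0.32  0.  ]
```

Request:
arm_command(rows="0.8 -0.1 0.4 0 -0.1 0; 1.6 -0.2 0.8 0 -0.2 0; 2.4 -0.3 1.1 0 -0.3 0; 3 -0.35 1.1 0 -0.35 0; 3 -0.35 1.1 0 -0.35 0; 3 -0.35 1.1 0 -0.35 0")

```text
t: 15.22
tool_pos: [0.6228, 0.1029, 0.147]
tool_rot: [-2.345, -2.081, 0.009]
contact_force: [-13.0, 1.3, 2.0]
opening: 0.0226
```

```bash
python3 f.py
```

```text
15.225 [0.62282158 0.10286863 0.14703029] [-2.34510282 -2.08087411  0.00876075] [-13.04   1.26   1.97] [ 0.284  2.577 -0.044]
yaw -6.83 correct wx wy deg [-0.06 -0.48  0.  ]
```

Request:
arm_command(rows="1 -0.1 0.4 0 -0.25 0; 2 -0.2 0.8 0 -0.5 0; 3 -0.3 1 0 -0.75 0; 3 -0.35 1 0 -0.9 0; 3 -0.35 1 0 -0.9 0; 3 -0.35 1 0 -0.9 0")

```text
t: 15.98
tool_pos: [0.6226, 0.103, 0.1469]
tool_rot: [-2.347, -2.083, 0.003]
contact_force: [-16.2, 0.6, 4.0]
opening: 0.0233
```

```bash
python3 f.py
```

```text
15.975 [0.6226213  0.1029679  0.14691918] [-2.34690138 -2.08319677  0.00280542] [-16.22   0.6    3.96] [ 0.191  3.033 -0.05 ]
yaw -6.81 correct wx wy deg [-0.08 -0.21  0.  ]
```

Request:
arm_command(rows="3.2 -0.4 1.2 0 -0.6 0; 3.2 -0.4 1.4 0 -0.6 0; 3.2 -0.4 1.5 0 -0.6 0; 3.2 -0.4 1.5 0 -0.6 0; 3.2 -0.4 1.5 0 -0.6 0; 3.2 -0.4 1.5 0 -0.6 0")

```text
t: 16.73
tool_pos: [0.6226, 0.1029, 0.147]
tool_rot: [-2.346, -2.083, 0.003]
contact_force: [-13.9, 1.4, 2.4]
opening: 0.0229
```

```bash
python3 f.py
```

```text
16.725 [0.62264578 0.10294068 0.14696749] [-2.34636008 -2.08325035  0.0028641 ] [-13.93   1.36   2.36] [ 0.171  2.877 -0.135]
yaw -6.8 correct wx wy deg [-0.1  -0.23  0.  ]
```

Request:
arm_command(rows="3.2 -0.4 1.3 0 -0.6 0; 3.6 -0.4 1.4 0 -0.7 0; 4 -0.45 1.5 0 -0.75 0; 4 -0.45 1.5 0 -0.75 0; 4 -0.45 1.5 0 -0.75 0; 4 -0.45 1.5 0 -0.75 0; 4 -0.45 1.5 0 -0.75 0; 4 -0.45 1.5 0 -0.75 0; 4 -0.45 1.5 0 -0.75 0; 4 -0.45 1.5 0 -0.75 0; 4 -0.45 1.5 0 -0.75 0; 4 -0.45 1.5 0 -0.75 0")

```text
t: 18.23
tool_pos: [0.6229, 0.103, 0.147]
tool_rot: [-2.346, -2.084, 0.002]
contact_force: [-17.3, 1.6, 4.2]
opening: 0.0231
```

```bash
python3 f.py
```

```text
18.225 [0.62290016 0.10296848 0.14698132] [-2.34594337e+00 -2.08367472e+00  2.16189838e-03] [-17.34   1.63   4.24] [ 0.202  3.383 -0.138]
yaw -6.78 correct wx wy deg [-0.11 -0.21  0.  ]
```

Request:
arm_command(rows="3.8 -0.45 1.6 0 -0.73 0; 3.8 -0.45 1.7 0 -0.73 0; 3.8 -0.45 1.7 0 -0.73 0; 3.8 -0.45 1.7 0 -0.73 0; 3.8 -0.45 1.7 0 -0.73 0; 3.8 -0.45 1.7 0 -0.73 0; 3.8 -0.45 1.7 0 -0.73 0; 3.8 -0.45 1.7 0 -0.73 0")

```text
t: 19.23
tool_pos: [0.6229, 0.1029, 0.147]
tool_rot: [-2.346, -2.084, 0.002]
contact_force: [-16.6, 1.0, 2.9]
opening: 0.0229
```

```bash
python3 f.py
```

```text
19.225 [0.62290018 0.1029365  0.14698016] [-2.34555895e+00 -2.08363733e+00  2.03126457e-03] [-16.64   1.     2.95] [ 0.152  3.348 -0.213]
yaw -6.77 correct wx wy deg [-0.13 -0.22  0.  ]
```

Request:
arm_command(rows="2 -0.2 1 0 -0.5 0; 1 -0.1 0.5 0 -0.3 0; 0 0 0 -0.1 -0.2 0; -1 0.1 0 -0.1 -0.2 0; -2 0.2 0 -0.1 -0.2 0; -4 0.5 0 -0.1 -0.2 0; -7 0.8 0 -0.1 -0.2 0; -11 1.3 0 -0.1 -0.2 0; -16 1.9 0 -0.1 -0.2 0; -22 2.6 0 -0.1 -0.2 0; -28 3.4 0 -0.1 -0.2 0; -35 4.2 0 -0.1 -0.2 0")

```text
t: 20.72
tool_pos: [0.5874, 0.1072, 0.147]
tool_rot: [-2.348, -2.086, -0.0]
contact_force: [-0.5, -0.2, -2.5]
opening: 0.0227
```

Request:
arm_command(rows="-8 1 0 0 0 0; -16 1.9 0 0 0 0; -25 3 0 0 0 0; -34 4.1 0 0 0 0; -43 5.2 0 0 0 0; -52 6.2 0 0 0 0; -60 7.2 0 0 0 0; -64 7.7 0 0 0 0; -64 7.7 0 0 0 0")

```text
t: 21.85
tool_pos: [0.5233, 0.115, 0.147]
tool_rot: [-2.348, -2.086, -0.001]
contact_force: [-0.3, 0.1, -1.9]
opening: 0.0228
```

```bash
python3 f.py; python3 - <<'E'
from h import *
c=dump("wrist","w6"); s=dump("scene","s6")
c["img"]=np.hstack([cv2.resize(c["img"][:330,200:],(400,300)),cv2.resize(s["img"][165:285,300:460],(400,300),interpolation=cv2.INTER_CUBIC)]); save(c,"v6.png")
E
```

```text
21.85 [0.52325918 0.11495892 0.14703767] [-2.34823173e+00 -2.08636750e+00 -6.11901992e-04] [-0.26  0.07 -1.93] [ 0.043 -0.009 -0.016]
yaw -6.76 correct wx wy deg [-0.03  0.    0.  ]
```

View pics/v6.png

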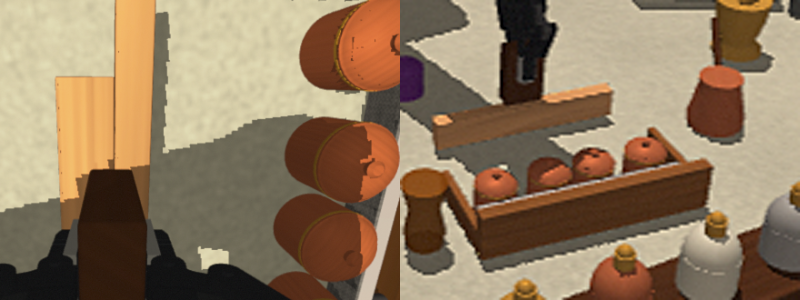

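Request:
arm_command(rows="0 0 -2 0 0 0; 0 0 -4 0 0 0; 0 0 -5 0 0 0; 0 0 -5.5 0 0 0; 0 0 -5.5 0 0 0")

```text
t: 22.58
tool_pos: [0.5236, 0.1149, 0.1416]
tool_rot: [-2.348, -2.086, -0.001]
contact_force: [0.5, 0.2, -2.9]
opening: 0.0226
```

```bash
python3 f.py
```

```text
22.575 [0.52364336 0.11489354 0.14156449] [-2.34841844e+00 -2.08631556e+00 -7.46803827e-04] [ 0.51  0.15 -2.9 ] [-0.026 -0.057 -0.007]
yaw -6.76 correct wx wy deg [-0.03  0.01  0.  ]
```

Request:
arm_command(rows="0 0 -0.5 0 0 0; 0 0 -1 0 0 0; 0 0 -1 0 0 0")

```text
t: 22.95
tool_pos: [0.5238, 0.1149, 0.1413]
tool_rot: [-2.348, -2.086, -0.001]
contact_force: [-3.3, 0.1, 4.9]
opening: 0.0231
```

```bash
python3 f.py
```

```text
22.95 [0.52381355 0.11494212 0.1413154 ] [-2.34845841e+00 -2.08639446e+00 -8.66984530e-04] [-3.27  0.09  4.94] [-0.113  0.608  0.004]
yaw -6.76 correct wx wy deg [-0.03  0.02  0.  ]
```

Request:
arm_command(rows="0 0 0 0 0 0; 0 0 0 0 0 0; 0 0 0 0 0 0; 0 0 0 0 0 0; 0 0 0 0 0 0", jaw=0.8)

```text
t: 23.58
tool_pos: [0.5238, 0.1149, 0.1413]
tool_rot: [-2.349, -2.086, -0.001]
contact_force: [-0.3, 0.4, -0.7]
opening: 0.0684
```

Request:
arm_command(rows="0 0 5 0 0 0; 0 0 15 0 0 0; 0 0 30 0 0 0; 0 0 55 0 0 0; 0 0 85 0 0 0; 0 0 120 0 0 0; -15 -40 150 0 0 0; -30 -90 160 0 0 0; -45 -140 160 0 0 0; -60 -195 160 0 0 0; -60 -250 160 0 0 0; -60 -300 160 0 0 0")

```text
t: 25.08
tool_pos: [0.4635, -0.1869, 0.3031]
tool_rot: [2.347, 2.084, 0.002]
contact_force: [-0.3, -1.0, -0.7]
opening: 0.0683
```

```bash
python3 f.py; python3 - <<'E'
from h import *
t=dump("top","top7"); s=dump("scene","s7")
a=cv2.resize(t["img"][140:260,210:370],(800,600),interpolation=cv2.INTER_CUBIC)
a=a[:600]; b=cv2.resize(s["img"][165:285,300:460],(400,300),interpolation=cv2.INTER_CUBIC); a[380:600,:]=a[380:600,:]
t["img"]=np.vstack([cv2.resize(a,(533,400)),np.zeros((0,533,3),np.uint8)]); o=np.zeros((400,800,3),np.uint8); o[:,:533]=t["img"]; o[:200,533:]=cv2.resize(b,(267,200)); t["img"]=o; save(t,"v7.png")
E
```

```text
25.075 [ 0.46345975 -0.18694539  0.30305309] [2.34747618 2.08422295 0.00240532] [-0.26 -0.99 -0.66] [0.015 0.008 0.025]
yaw -6.8 correct wx wy deg [ 0.04  0.16 -0.  ]
```

View pics/v7.png

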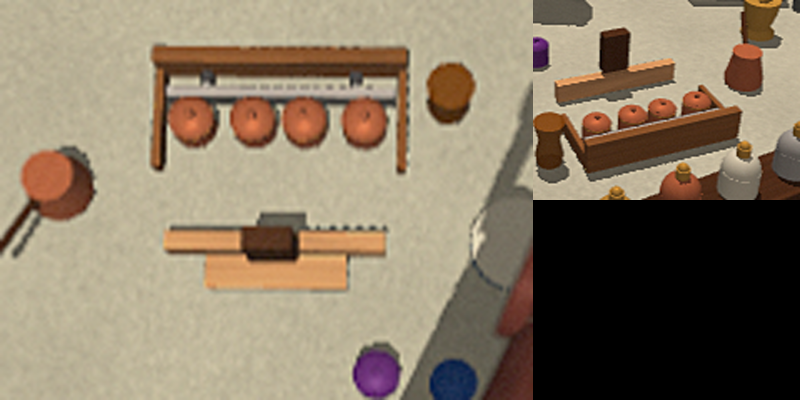

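```bash
python3 - <<'E'
from h import *
t=load("top7"); h=cv2.cvtColor(t["img"],cv2.COLOR_RGB2HSV)
m=((h[...,0]<9)&(h[...,1]>115)&(h[...,2]>95)).astype(np.uint8); m[:165]=0;m[186:]=0;m[:,:258]=0;m[:,332:]=0
n,l,st,ce=cv2.connectedComponentsWithStats(m)
a=np.radians(-6.85)
for i in range(1,n):
    if st[i,4]>60:
        p=ray(t,[ce[i]],.035)[0][:2]-[.689,.0935]; print(st[i],(1000*np.array([p@[np.cos(a),np.sin(a)],p@[-np.sin(a),np.cos(a)]])).round(1))
E
python3 - <<'E'
from h import *
t=load("top7"); h=cv2.cvtColor(t["img"],cv2.COLOR_RGB2HSV)
print(h[176,262:330:4].tolist())
m=((h[...,0]<14)&(h[...,1]>110)).astype(np.uint8); m[:169]=0;m[187:]=0;m[:,:259]=0;m[:,330:]=0
n,l,st,ce=cv2.connectedComponentsWithStats(m)
a=np.radians(-6.85)
for i in range(1,n):
    if st[i,4]>30:
        p=ray(t,[ce[i]],.035)[0][:2]-[.689,.0935]; print(st[i],(1000*np.array([p@[np.cos(a),np.sin(a)],p@[-np.sin(a),np.cos(a)]])).round(1))
E
```

```text
[[9, 166, 175], [9, 163, 213], [9, 164, 183], [9, 194, 54], [28, 36, 200], [9, 167, 188], [9, 168, 217], [9, 165, 170], [11, 92, 185], [9, 165, 189], [9, 165, 201], [9, 168, 170], [25, 45, 194], [9, 164, 177], [10, 165, 199], [9, 165, 181], [26, 61, 96]]
[259 169  16  15 177] [-27.2  94.9]
[279 169  14  15 171] [-27.   29.3]
[295 169  13  15 166] [-27.1 -24.9]
[312 169  14  16 167] [-27.6 -87.8]
```

```bash
python3 -c "
from h import *
print(workorder.finish_job())"
```

```text
the job is handed in; nothing more can be done
None
```

I pushed the four copper pots back as one row until they stood against the felt bar, pressed the row in, and handed the job in at about 25 s. I then drew the straightedge back, stood it upright in front of the stand and let go.

- **Alignment:** I used the wrist torque to line the blade up with the bar, so both ends of the row loaded evenly.
- **Pressing force:** I held the row for about 2 s. The wrist read 16.6–17.3 N at the ends of the holds, which includes the pots' sliding friction. I did not measure the force on the bar itself; I estimate 13–15 N. I only read the force at the end of each move, and the highest reading was 17.3 N, under the 22 N limit.
- **Pots:** In the last pictures all four are upright. They measure the same distance from the bar to within 0.6 mm (27.0–27.6 mm).
- **Measurement that disagreed:** The expected distance is 24 mm. I put the 3 mm difference down to how the top picture shows the pots' rounded sides, because the row came up against the bar by force and the offset is the same for all four.
- **Straightedge:** It stands about 70 mm clear of the stand. The gripper is open and touching nothing.
- **Bystanders:** Those visible in the last pictures look unmoved; I did not measure them.

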